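# Isolate the pump and preset the seawater sampling valve

### The arm

A 7-joint arm with a two-finger parallel gripper is mounted at the origin on the work surface. World frame = base frame: x ahead of the robot, y to its left, z up, the work surface at z = 0. Lengths are in mm, angles in rad, forces in N, time in s.
With the tool pointing down it reaches from about 425 to 825 mm from the base axis. Payload 3.6 kg.
Tool frame: the origin (TCP) lies midway between the tips of the shut fingers; the grasp point (between the pads) lies 19 mm behind it; z points along the fingers, y is the line along which they close (so a half turn about z gives the same grasp; the last joint's range is limited). The gripper opens to 93 mm and grips with 3 to 60 N. Pads are 15 mm wide; open, the fingers measure 128 mm over their backs; the gripper's body (75 mm by 188 mm) begins 65 mm behind the grasp point.
Start: joints at [-1.341, 0.615, -0.013, 1.423, 0.008, 1.103, -0.04], TCP at [164.43, 628.828, 218.64] pointing down, gripper open.
Joint ranges: [-3.12, 3.12], [-0.3, 2.06], [-1.34, 1.32], [0.26, 2.42], [-1.36, 4.5], [0.01, 1.98], [-2.84, 2.84]. Speed limits (rad/s): [2.79, 2.79, 3.14, 3.14, 3.14, 3.14, 3.14].

### API

Orientations are given as a 3x3 rotation matrix whose columns are the frame's x, y, z axes.
In Python, from rig import r gives the robot as it stands.
- The arm moves only by the tool carry_out, never from a script. Its arguments are lists of equal length, an entry for each row: "gripper": the opening, from 0 (shut) to 1 (fully open); "delta_pos": the shift along the tool's x, y, z in m, a list of three; "rot": the turn, a rotation vector about the tool's x, y, z in degrees, a list of three. In form: {"gripper": [gripper, ...], "delta_pos": [[x, y, z], ...], "rot": [[ax, ay, az], ...]}. A call has 1 to 20 rows; each row is the pose to reach, as a shift and turn from the pose commanded when the call began, along the tool's axes at that moment; what a row does not reach only later rows make up. A row lasts 1/12 s, in which the tool goes at most 41.7 mm and 7.16 degrees, less where a joint would pass 70% of its speed; a pose out of reach is approached as far as the arm can. A call with a gripper value outside its range is refused whole. The fingers move at their own pace and stop on an object; "grip_force" is the grip in N (left out, the last holds). Time passes only in rows, so rows that repeat a pose let the fingers close. It gives the time, the measured TCP pose, the force and the opening at its end, in the units of the state.
- r.sense(): the state, without advancing time (a new reading comes with each control period).
- r.camera(name): name is "scene" or "top" or "wrist"; returns the picture (420x560x3 uint8, blue, green, red); there is no depth.
- r.camera_params(name): a dict with "fx", "fy", "cx", "cy" (pixels), "k1" (the pictures are not rectified: a ray, as slopes to the right and down, at radius r is drawn at 1 + k1 r^2 times it, then the intrinsics apply), "extrinsics" (4x4, takes a point from camera to world coordinates). Camera axes: x right, y up, looking along -z (the intrinsics and any distortion apply to the point x, -y, -z); pixel columns grow to the right and rows downward; lengths in mm; the calibration is good to about 2 mm. A picture is of the moment at which its call begins: read the wrist's pose just before it. camera_params takes no time and is no camera call; for the wrist camera it gives the pose at the moment of the call.
- r.hand_in(): hands the job in, once; it reports no verdict.
The state is a dict: "t": time; "q": joint angles; "qvel": joint speeds; "joint_efforts": joint torques, N m; "eef_pos": TCP position; "ee_rot": TCP orientation; "wrist_force": force on the tool from outside, world axes, zero at the start; "wrist_torque": the same for the moment, N m; "width": opening from 0.0 (shut) to 1.0 (fully open).
Only numpy, scipy, OpenCV 4.12 (cv2) and the standard library are available. Lean on these libraries where they do the work, as an engineer would, in place of code of your own. Each camera call takes 0.05 s, during which the arm holds its last target. There are 200 camera calls.

### The job

Flip the pump isolator's red-knobbed toggle lever over from its green mark to its red mark (off). Then preset the seawater valve: with the black handle on its red wheel, screw it clockwise (seen from above) fully down to its stop, and back it off exactly two turns. Finish while still gripping that handle, holding the wheel still at this setting; leave the jar, the can and the screwdriver where they are.

Things in the scene. Friction and masses are not known exactly. Their poses are not given: they have to be found in the camera images.
- valve_axis (a point): Fixed seawater valve: pipe arch on a 100 x 210 mm steel plate, brass body, on top a level red wheel (rim radius 42 mm, bar 12 mm thick, three spokes). This point: on the wheel's upright axis, in the rim's mid-plane, 100 mm above the bench; z up. Its -x axis points to where the handle stands at the closing stop, marked by a yellow tab under the wheel. Position and yaw vary.
- handle_center (a point): Centre of the upright black cylindrical handle on the rim, 42 mm from the wheel axis: 22 mm in diameter; foot 107, this centre 132, flat top 157 mm above the bench. It spins freely about its own upright axis, so a gripper holding it from above can carry it round in a circle without turning. Nothing else on the valve is higher than 112 mm.
- valve (a joint): Opening of the valve wheel, rad: 0 = at the closing stop, growing counter-clockwise (from above) as it opens; one turn = 6.283; limit 22. From above, the handle lies on valve_axis's -x direction turned counter-clockwise by this value. Turning takes 0.15 N m (4 N at the handle); the wheel stays where left. Starts 0.3 to 0.9 turns open.
- isolator_pivot (a point): Fixed pump isolator: grey box 110 x 70 mm, top 50 mm above the bench; on it two dark cheeks, 50 mm long, up to 66 mm, with a toggle lever between. This point: middle of the lever's pivot axle, 57 mm above the bench; the lever swings in its x-z plane. Green mark (on) at its -x end, red mark (off) at its +x end. Position and yaw vary.
- isolator_tip (a point): Centre of the red ball (30 mm in diameter) at the end of the toggle lever, 85 mm from the pivot (steel rod 12 mm thick). The lever leans 0.6 rad from upright at either end, the ball then 127 mm above the bench and 48 mm to the side of the pivot.
- isolator (a joint): Toggle lever angle in rad: 0 = on (leaning to the green mark, the pivot's -x side, as at the start), 1.2 = off (leaning to the red mark, +x). It is weighted and over-centre: pushed past upright (0.6) it drops to the other end by itself. About 1 N at the ball moves it.
- jar_center (a point): Loose clear glass jar with a blue lid, 60 mm in diameter and 80 mm high, standing; its centre. To be left alone.
- can_center (a point): Loose small metal can with a pale paper label, 52 mm in diameter and 75 mm high, standing; its centre. To be left alone.
- screwdriver: Loose screwdriver with an orange handle lying on the bench along its own x axis, about 200 mm long. To be left alone.

How it is judged:
By the outcome, as a careful person would: the job done as asked, in the order asked, and still so for the second after the job is handed in, while the arm keeps its last pose, push and grip.
It also fails if it takes over 72 s, if anything falls off the work surface, if the arm or the gripper's body presses on something with over 40 N, if the wrist force passes 120 N, or if a joint passes its speed limit or range.

## Working session

There is one attempt and no reset: what is moved stays moved. The work goes in short steps, Python scripts to look and compute and a tool call to move; the robot and the scene stay as the last step left them, time stands still between calls to the robot, and variables do not carry over. Pictures are saved under pics/ and viewed, on a budget of 10 in all, crops included, one or two more only if the job needs it, and the job is handed in when it is done.

Besides the shell and the picture viewer there is one more tool, called after "Call:" by a JSON object that holds its "method" and its "body", one argument or row to a line. carry_out: Moves the arm, as the interface text tells. Its arguments: {"type":"object","properties":{"gripper":{"type":"array","items":{"type":"number"}},"delta_pos":{"type":"array","items":{"type":"array","items":{"type":"number"}}},"rot":{"type":"array","items":{"type":"array","items":{"type":"number"}}},"grip_force":{"type":"number"}},"required":["gripper","delta_pos","rot"]}

```bash
ls; mkdir -p pics
cat > h.py <<'E'
from rig import r
import numpy as np, cv2
def ray(name,u,v,P=None):
    P=P or r.camera_params(name)
    x=(u-P["cx"])/P["fx"]; y=(v-P["cy"])/P["fy"]
    a,b=x,y
    for _ in range(20):
        k=1+P["k1"]*(a*a+b*b); a,b=x/k,y/k
    E=np.array(P["extrinsics"]); d=E[:3,:3]@np.array([a,-b,-1]); return E[:3,3],d/np.linalg.norm(d)
def atz(name,u,v,z,P=None):
    o,d=ray(name,u,v,P); return o+d*(z-o[2])/d[2]
def proj(name,p,P=None):
    P=P or r.camera_params(name); E=np.array(P["extrinsics"])
    c=E[:3,:3].T@(np.array(p)-E[:3,3]); a,b=c[0]/-c[2],-c[1]/-c[2]; k=1+P["k1"]*(a*a+b*b)
    return np.array([P["cx"]+P["fx"]*a*k,P["cy"]+P["fy"]*b*k])
E
python3 - <<'E'
from h import *
s=r.sense(); print(s["t"],s["eef_pos"],np.round(s["ee_rot"],3),s["width"],s["wrist_force"])
for n in("top","scene"):
    cv2.imwrite(f"pics/{n}0.png",cv2.resize(r.camera(n),(800,600),interpolation=cv2.INTER_CUBIC))
    print(n,np.round(r.camera_params(n)["extrinsics"],2).tolist(), r.camera_params(n)["fx"])
E
```

```text
pics
0.0 [164.24744443 628.09882463 217.51484265] [[-0.967  0.253 -0.001]
 [ 0.253  0.967 -0.002]
 [-0.    -0.003 -1.   ]] 0.9991409521504805 [ 0.17858255 -0.18107079 -0.03842731]
top [[-0.03, 1.0, -0.09, 446.8], [-1.0, -0.02, 0.02, -3.02], [0.02, 0.09, 1.0, 877.32], [0.0, 0.0, 0.0, 1.0]] 456.9726024543402
scene [[0.26, -0.63, 0.73, 1202.52], [0.97, 0.17, -0.19, -187.26], [-0.01, 0.75, 0.66, 713.22], [0.0, 0.0, 0.0, 1.0]] 473.42930901050715
```

View pics/top0.png

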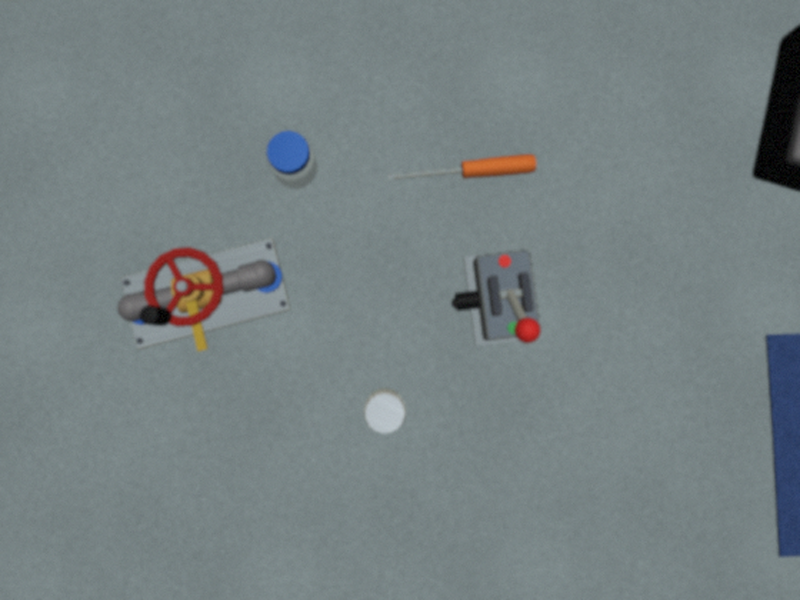

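View pics/scene0.png

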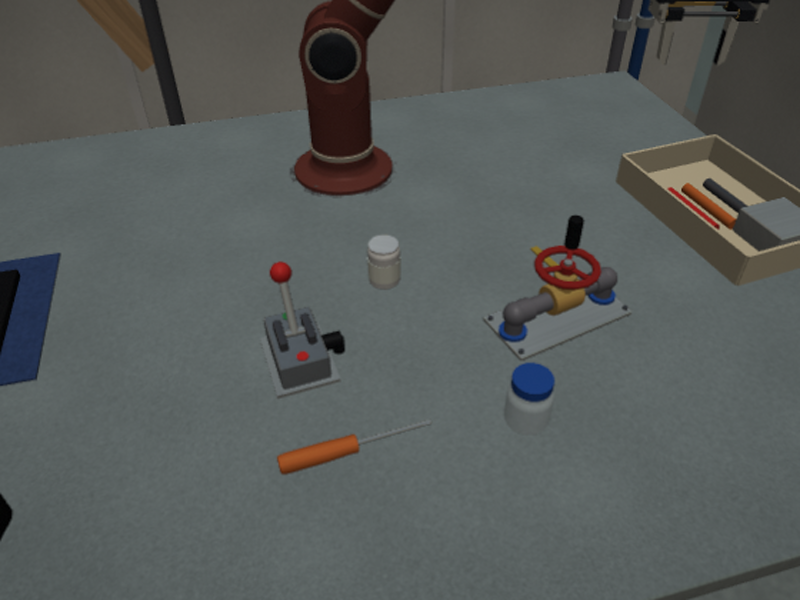

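The top view shows the wheel hub at (183,286), the black handle at about (155,315), the yellow tab at (201,340), the ball at (527,330), and the red and green marks at (504,261) and (514,328). The scene view agrees with this layout.

Run:
```python
from h import *
s=.7
f=lambda n,u,v,z:np.round(atz(n,u*s,v*s,z),1)
print("hub",f("top",183,286,104),"rim L,R",f("top",145,286,100),f("top",224,286,100),"T,B",f("top",184,247,100),f("top",184,326,100))
print("tab",f("top",201,348,60),f("top",194,315,60), "handle",f("top",155,315,132))
print("ball",f("top",527,330,127),"red",f("top",504,261,50),"green",f("top",514,328,50))
print("jar",f("top",288,150,80),"can",f("top",385,412,75),"sd",f("top",500,166,10))
print("scene: ball",f("scene",281,272,127),"red",f("scene",303,356,50),"handle",f("scene",574,232,132),"htop",f("scene",575,219,157),"hub",f("scene",568,265,104))
print("box corners",[f("top",*c,50) for c in((477,257),(529,251),(539,334),(486,340))])
print("plate",[f("top",*c,6) for c in((126,282),(268,245),(283,303),(140,341))])
```

```text
hub [523.8 232.6 104. ] rim L,R [525.3 279.5 100. ] [523.  184.7 100. ] T,B [571.2 232.8 100. ] [476.4 232.6 100. ]
tab [450.1 223.4  60. ] [491.4 232.1  60. ] handle [488.5 256.1 132. ]
ball [ 460.9 -169.9  127. ] red [ 551.5 -161.1   50. ] green [ 465.4 -170.5   50. ]
jar [693.8 109.6  80. ] can [366.9  -3.8  75. ] sd [ 687.4 -168.8   10. ]
scene: ball [ 463.  -168.5  127. ] red [ 553.8 -159.8   50. ] handle [490.2 255.8 132. ] htop [492.2 252.1 157. ] hub [527.6 233.3 104. ]
box corners [array([ 557.5, -126.5,   50. ]), array([ 563.8, -194.1,   50. ]), array([ 456.9, -202.2,   50. ]), array([ 451.1, -134.1,   50. ])]
plate [array([540.8, 339.4,   6. ]), array([586.2, 148.1,   6. ]), array([507.6, 128.7,   6. ]), array([461.4, 319.9,   6. ])]
```

Both views agree on the positions: valve axis about (525,233), handle about (489,256), which is about 0.88 turn open, and ball about (461,-169). The isolator yaw is about 0.08. I'm moving to a waypoint with the tool squared to the world axes.

Call:
{"method": "carry_out", "body": {
  "gripper": [0,0,0,0,0,0,0,0,0,0,0,0,0,0,0,0,0,0],
  "delta_pos": [
    [-0.407,-0.306,0],
    [-0.407,-0.306,0],
    [-0.407,-0.306,0],
    [-0.407,-0.306,0],
    [-0.407,-0.306,0],
    [-0.407,-0.306,0],
    [-0.407,-0.306,0],
    [-0.407,-0.306,0],
    [-0.407,-0.306,0],
    [-0.407,-0.306,0],
    [-0.407,-0.306,0],
    [-0.407,-0.306,0],
    [-0.407,-0.306,0],
    [-0.407,-0.306,0],
    [-0.407,-0.306,0],
    [-0.407,-0.306,0],
    [-0.407,-0.306,0],
    [-0.407,-0.306,0]
  ],
  "rot": [
    [0,0,-14.7],
    [0,0,-14.7],
    [0,0,-14.7],
    [0,0,-14.7],
    [0,0,-14.7],
    [0,0,-14.7],
    [0,0,-14.7],
    [0,0,-14.7],
    [0,0,-14.7],
    [0,0,-14.7],
    [0,0,-14.7],
    [0,0,-14.7],
    [0,0,-14.7],
    [0,0,-14.7],
    [0,0,-14.7],
    [0,0,-14.7],
    [0,0,-14.7],
    [0,0,-14.7]
  ],
  "grip_force": 40
}}

```text
t: 1.6
eef_pos: [479.5, 231.8, 218.6]
ee_rot: [[-1.0, -0.005, -0.001], [-0.005, 1.0, 0.001], [0.001, 0.001, -1.0]]
wrist_force: [-0.1, -0.2, -0.0]
width: 0.009
```

Call:
{"method": "carry_out", "body": {
  "gripper": [0,0,0,0,0,0,0,0,0,0,0,0,0,0,0,0,0,0],
  "delta_pos": [
    [0.06,-0.399,0],
    [0.06,-0.399,0],
    [0.06,-0.399,0],
    [0.06,-0.399,0],
    [0.06,-0.399,0],
    [0.06,-0.399,0],
    [0.06,-0.399,0],
    [0.06,-0.399,0],
    [0.06,-0.399,0],
    [0.06,-0.399,0],
    [0.06,-0.399,0],
    [0.06,-0.399,0],
    [0.06,-0.399,0.1],
    [0.06,-0.399,0.1],
    [0.06,-0.399,0.1],
    [0.06,-0.399,0.1],
    [0.06,-0.399,0.1],
    [0.06,-0.399,0.1]
  ],
  "rot": [
    [0,0,0],
    [0,0,0],
    [0,0,0],
    [0,0,0],
    [0,0,0],
    [0,0,0],
    [0,0,0],
    [0,0,0],
    [0,0,0],
    [0,0,0],
    [0,0,0],
    [0,0,0],
    [0,0,0],
    [0,0,0],
    [0,0,0],
    [0,0,0],
    [0,0,0],
    [0,0,0]
  ]
}}

```text
t: 3.1
eef_pos: [422.6, -168.3, 119.8]
ee_rot: [[-1.0, -0.003, 0.002], [-0.003, 1.0, -0.0], [-0.002, -0.0, -1.0]]
wrist_force: [0.4, -0.9, -0.2]
width: 0.005
```

Call:
{"method": "carry_out", "body": {
  "gripper": [0,0,0,0,0,0,0,0,0,0,0,0,0,0,0,0,0,0],
  "delta_pos": [
    [-0.012,0.001,0],
    [-0.022,0.002,0],
    [-0.032,0.003,0],
    [-0.042,0.003,0],
    [-0.052,0.004,0],
    [-0.062,0.005,0],
    [-0.072,0.006,0],
    [-0.082,0.007,0],
    [-0.092,0.007,0],
    [-0.097,0.007,0],
    [-0.097,0.007,0],
    [-0.097,0.007,0],
    [-0.08,0.007,0],
    [-0.08,0.007,-0.04],
    [-0.08,0.007,-0.08],
    [-0.08,0.007,-0.1],
    [-0.08,0.007,-0.1],
    [-0.08,0.007,-0.1]
  ],
  "rot": [
    [0,0,0],
    [0,0,0],
    [0,0,0],
    [0,0,0],
    [0,0,0],
    [0,0,0],
    [0,0,0],
    [0,0,0],
    [0,0,0],
    [0,0,0],
    [0,0,0],
    [0,0,0],
    [0,0,0],
    [0,0,0],
    [0,0,0],
    [0,0,0],
    [0,0,0],
    [0,0,0]
  ]
}}

```text
t: 4.6
eef_pos: [500.9, -162.5, 219.6]
ee_rot: [[-1.0, -0.0, 0.002], [-0.0, 1.0, -0.001], [-0.002, -0.001, -1.0]]
wrist_force: [-0.0, -0.3, -0.7]
width: 0.005
```

Run:
```python
from h import *
cv2.imwrite("pics/scene1.png",cv2.resize(r.camera("scene")[140:300,140:340],(800,640))[:600])
```

```text
(no output)
```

View pics/scene1.png

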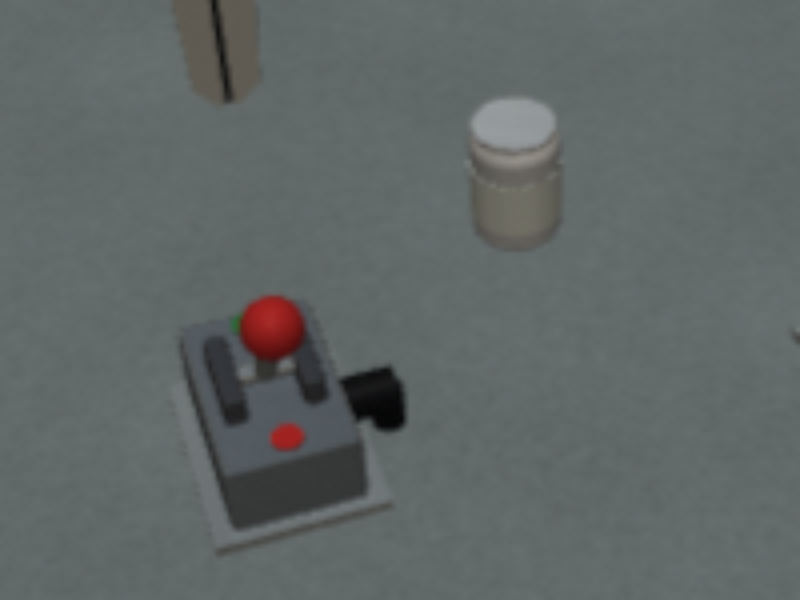

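The lever now leans toward the camera and the red mark (ball at crop (272,328)). I'll check that numerically after the next move, which goes above the handle.

Call:
{"method": "carry_out", "body": {
  "gripper": [0.7,0.7,0.7,0.7,0.7,0.7,0.7,0.7,0.7,0.7,0.7,0.7,0.7,0.7,0.7],
  "delta_pos": [
    [0.012,0.417,0],
    [0.012,0.417,0],
    [0.012,0.417,0],
    [0.012,0.417,0],
    [0.012,0.417,0],
    [0.012,0.417,0],
    [0.012,0.417,0],
    [0.012,0.417,0],
    [0.012,0.417,0],
    [0.012,0.417,0],
    [0.012,0.417,0],
    [0.012,0.417,0],
    [0.012,0.417,0],
    [0.012,0.417,0],
    [0.012,0.417,0]
  ],
  "rot": [
    [0,0,0],
    [0,0,0],
    [0,0,0],
    [0,0,0],
    [0,0,0],
    [0,0,0],
    [0,0,0],
    [0,0,0],
    [0,0,0],
    [0,0,0],
    [0,0,0],
    [0,0,0],
    [0,0,0],
    [0,0,0],
    [0,0,0]
  ]
}}

```text
t: 5.9
eef_pos: [489.0, 252.4, 218.1]
ee_rot: [[-1.0, 0.003, -0.001], [0.003, 1.0, -0.002], [0.001, -0.002, -1.0]]
wrist_force: [-0.1, -0.9, 0.4]
width: 0.697
```

Run:
```python
from h import *
import pickle
print(atz("scene",208,222,127), "on would be",proj("scene",(461,-169,127)),"off",proj("scene",(554.5,-160,127)))
P=r.camera_params("wrist"); im=r.camera("wrist"); pickle.dump(P,open("w1.pkl","wb"))
cv2.imwrite("pics/w1.png",cv2.resize(im,(800,600),interpolation=cv2.INTER_CUBIC))
print(np.round(P["extrinsics"],2).tolist()); print(r.sense()["eef_pos"])
for p in((489,256,157),(489,256,107),(525,233,100),(567,233,100)): print(p,proj("wrist",p,P)/.7)
```

```text
[ 559.42647741 -160.02627234  127.        ] on would be [196.31709628 189.80637865] off [207.62939649 220.21753728]
[[0.0, -0.97, -0.26, 417.63], [1.0, 0.0, 0.0, 253.78], [-0.0, -0.26, 0.97, 383.79], [0.0, 0.0, 0.0, 1.0]]
[489.092867   252.71708472 218.35203033]
(489, 256, 157) [410.04261024 317.05336796]
(489, 256, 107) [409.31899996 294.71960756]
(525, 233, 100) [376.89269194 341.38013073]
(567, 233, 100) [378.0759718  394.83059952]
```

View pics/w1.png

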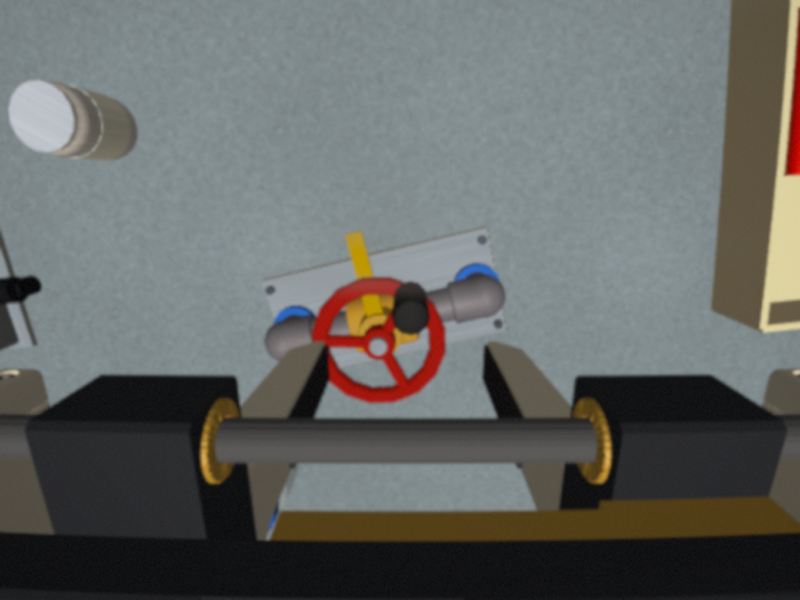

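The isolator is off: the ball is within 5 mm of where it should be. In the wrist view the handle top is at (411,315), the hub at (378,346), and the tab runs from (355,236) to (374,310).

Run:
```python
from h import *
import pickle
P=pickle.load(open("w1.pkl","rb")); f=lambda u,v,z:np.round(atz("wrist",u*.7,v*.7,z,P),1)
print("htop",f(411,315,157),"hub",f(378,346,106),"rim",f(314,341,100),f(445,341,100),f(381,280,100),f(381,402,100))
for z in (50,80,90): print("tab",z,f(355,236,z),f(373,305,z))
```

```text
htop [487.8 256.5 157. ] hub [526.2 234.1 106. ] rim [524.7 188.2 100. ] [524.8 281.4 100. ] [480.4 236.7 100. ] [572.9 235.  100. ]
tab 50 [456.1 213.9  50. ] [512.3 226.8  50. ]
tab 80 [452.6 217.5  80. ] [503.8 229.2  80. ]
tab 90 [451.5 218.7  90. ] [500.9 230.   90. ]
```

Call:
{"method": "carry_out", "body": {
  "gripper": [0.7,0.7,0.7,0.7,0.7,0.7,0,0,0,0,0,0,0,0,0],
  "delta_pos": [
    [0.001,0.004,0.03],
    [0.001,0.004,0.06],
    [0.001,0.004,0.09],
    [0.001,0.004,0.1],
    [0.001,0.004,0.1],
    [0.001,0.004,0.1],
    [0.001,0.004,0.1],
    [0.001,0.004,0.1],
    [0.001,0.004,0.1],
    [0.001,0.004,0.1],
    [0.001,0.004,0.1],
    [0.001,0.004,0.1],
    [0.001,0.004,0.1],
    [0.001,0.004,0.1],
    [0.001,0.004,0.1]
  ],
  "rot": [
    [0,0,0],
    [0,0,0],
    [0,0,0],
    [0,0,0],
    [0,0,0],
    [0,0,0],
    [0,0,0],
    [0,0,0],
    [0,0,0],
    [0,0,0],
    [0,0,0],
    [0,0,0],
    [0,0,0],
    [0,0,0],
    [0,0,0]
  ],
  "grip_force": 40
}}

```text
t: 7.2
eef_pos: [488.3, 256.9, 118.9]
ee_rot: [[-1.0, 0.001, 0.0], [0.001, 1.0, -0.002], [-0.0, -0.002, -1.0]]
wrist_force: [0.0, -4.3, 4.4]
width: 0.228
```

Run:
```python
from h import *
s=r.sense(); print(s["eef_pos"],s["wrist_force"],s["width"],s["wrist_torque"])
c=np.array([525.5,234.5]); p=s["eef_pos"][:2]-c; print(np.hypot(*p),np.degrees(np.arctan2(p[1],p[0])))
def arc(a0,steps,R=42):
    a0=np.radians(a0); o=[]
    for d in steps:
        a=a0-np.radians(d); w=R*np.array([np.cos(a)-np.cos(a0),np.sin(a)-np.sin(a0)])
        o.append([round(-w[0]/1000,4),round(w[1]/1000,4),0])
    return o
print(arc(148,list(range(12,241,12))))
```

```text
[488.27341615 256.89184194 118.87677955] [ 0.04252282 -4.34365095  4.37785761] 0.2283165201016393 [-1.06131356 -0.05018846  0.02275041]
43.44206637121542 148.97303291057256
[[np.float64(-0.0054), np.float64(0.0069), 0], [np.float64(-0.0121), np.float64(0.0126), 0], [np.float64(-0.0199), np.float64(0.0167), 0], [np.float64(-0.0283), np.float64(0.0191), 0], [np.float64(-0.0371), np.float64(0.0197), 0], [np.float64(-0.0458), np.float64(0.0185), 0], [np.float64(-0.054), np.float64(0.0155), 0], [np.float64(-0.0615), np.float64(0.0108), 0], [np.float64(-0.0678), np.float64(0.0047), 0], [np.float64(-0.0727), np.float64(-0.0025), 0], [np.float64(-0.076), np.float64(-0.0107), 0], [np.float64(-0.0775), np.float64(-0.0193), 0], [np.float64(-0.0772), np.float64(-0.0281), 0], [np.float64(-0.0751), np.float64(-0.0366), 0], [np.float64(-0.0712), np.float64(-0.0445), 0], [np.float64(-0.0658), np.float64(-0.0514), 0], [np.float64(-0.0591), np.float64(-0.0571), 0], [np.float64(-0.0514), np.float64(-0.0612), 0], [np.float64(-0.0429), np.float64(-0.0636), 0], [np.float64(-0.0342), np.float64(-0.0642), 0]]
```

Grip width is 21 mm, so the handle is held. I'll try a clockwise arc of about 96° and check the forces.

Call:
{"method": "carry_out", "body": {
  "gripper": [0,0,0,0,0,0,0,0,0,0],
  "delta_pos": [
    [-0.0054,0.0069,0],
    [-0.0121,0.0126,0],
    [-0.0199,0.0167,0],
    [-0.0283,0.0191,0],
    [-0.0371,0.0197,0],
    [-0.0458,0.0185,0],
    [-0.054,0.0155,0],
    [-0.0615,0.0108,0],
    [-0.0615,0.0108,0],
    [-0.0615,0.0108,0]
  ],
  "rot": [
    [0,0,0],
    [0,0,0],
    [0,0,0],
    [0,0,0],
    [0,0,0],
    [0,0,0],
    [0,0,0],
    [0,0,0],
    [0,0,0],
    [0,0,0]
  ]
}}

```text
t: 8.03
eef_pos: [547.9, 267.0, 118.9]
ee_rot: [[-1.0, 0.001, -0.004], [0.001, 1.0, -0.004], [0.004, -0.004, -1.0]]
wrist_force: [-4.5, -6.1, 7.2]
width: 0.232
```

Run:
```python
from h import *
s=r.sense(); print(s["eef_pos"],s["wrist_force"],s["width"],s["wrist_torque"])
c=np.array([525.5,234.5]); p=s["eef_pos"][:2]-c; print(np.hypot(*p),np.degrees(np.arctan2(p[1],p[0])))
```

```text
[547.93742652 267.0138859  118.85590591] [-4.48848413 -6.05690491  7.20514748] 0.23182085944625574 [-1.37482631  0.75487665 -0.0443654 ]
39.504314767263345 55.390927873305216
```

```bash
cat >> h.py <<'E'
def rows(c,cmd,angs,R=42):
    a=np.radians(angs); w=np.array(c)+R*np.c_[np.cos(a),np.sin(a)]-np.array(cmd)
    print([[round(float(-x)/1000,4),round(float(y)/1000,4),0] for x,y in w])
E
python3 - <<'E'
from h import *
rows((523.1,233.2),(549.8,267.7),52.3-12*np.arange(1,16))
E
```

```text
[[-0.0053, -0.0073, 0], [-0.0103, -0.0146, 0], [-0.0136, -0.0227, 0], [-0.0152, -0.0314, 0], [-0.0149, -0.0401, 0], [-0.0128, -0.0487, 0], [-0.009, -0.0566, 0], [-0.0037, -0.0635, 0], [0.003, -0.0692, 0], [0.0108, -0.0734, 0], [0.0192, -0.0758, 0], [0.0279, -0.0765, 0], [0.0366, -0.0753, 0], [0.0449, -0.0723, 0], [0.0524, -0.0677, 0]]
```

Call:
{"method": "carry_out", "body": {
  "gripper": [0,0,0,0,0,0,0,0,0,0,0,0,0,0,0,0,0],
  "delta_pos": [
    [-0.0053,-0.0073,0],
    [-0.0103,-0.0146,0],
    [-0.0136,-0.0227,0],
    [-0.0152,-0.0314,0],
    [-0.0149,-0.0401,0],
    [-0.0128,-0.0487,0],
    [-0.009,-0.0566,0],
    [-0.0037,-0.0635,0],
    [0.003,-0.0692,0],
    [0.0108,-0.0734,0],
    [0.0192,-0.0758,0],
    [0.0279,-0.0765,0],
    [0.0366,-0.0753,0],
    [0.0449,-0.0723,0],
    [0.0524,-0.0677,0],
    [0.0524,-0.0677,0],
    [0.0524,-0.0677,0]
  ],
  "rot": [
    [0,0,0],
    [0,0,0],
    [0,0,0],
    [0,0,0],
    [0,0,0],
    [0,0,0],
    [0,0,0],
    [0,0,0],
    [0,0,0],
    [0,0,0],
    [0,0,0],
    [0,0,0],
    [0,0,0],
    [0,0,0],
    [0,0,0],
    [0,0,0],
    [0,0,0]
  ]
}}

```text
t: 9.45
eef_pos: [497.1, 200.0, 118.9]
ee_rot: [[-1.0, 0.001, -0.0], [0.001, 1.0, -0.002], [0.0, -0.002, -1.0]]
wrist_force: [-1.3, -2.3, 5.2]
width: 0.229
```

Run:
```python
from h import *
s=r.sense(); print(s["eef_pos"],s["wrist_force"],s["width"],s["wrist_torque"])
c=np.array([523.1,233.2]); p=s["eef_pos"][:2]-c; print(np.hypot(*p),np.degrees(np.arctan2(p[1],p[0])))
a=np.radians(52.3-180);print(c+42*np.array([np.cos(a),np.sin(a)]))
```

```text
[497.13075964 199.95833406 118.87272035] [-1.31574824 -2.33042664  5.20951418] 0.22913346081508557 [-0.89225606  0.24463207  0.0324039 ]
42.183051090557576 -127.99786422827604
[497.41586431 199.96861162]
```

Run:
```python
from h import *
rows((523.1,233.2),(497.4,200),[-134,-140,-146,-151,-155,-158,-160,-162])
rows((523.1,233.2),(523.1+42*np.cos(np.radians(-162)),233.2+42*np.sin(np.radians(-162))),-162-np.arange(1,13))
```

```text
[[0.0035, 0.003, 0], [0.0065, 0.0062, 0], [0.0091, 0.0097, 0], [0.011, 0.0128, 0], [0.0124, 0.0155, 0], [0.0132, 0.0175, 0], [0.0138, 0.0188, 0], [0.0142, 0.0202, 0]]
[[0.0002, 0.0007, 0], [0.0004, 0.0014, 0], [0.0006, 0.0021, 0], [0.0008, 0.0028, 0], [0.001, 0.0035, 0], [0.0011, 0.0042, 0], [0.0013, 0.005, 0], [0.0014, 0.0057, 0], [0.0015, 0.0064, 0], [0.0016, 0.0071, 0], [0.0017, 0.0079, 0], [0.0018, 0.0086, 0]]
```

Call:
{"method": "carry_out", "body": {
  "gripper": [0,0,0,0,0,0,0,0,0,0],
  "delta_pos": [
    [0.0035,0.003,0],
    [0.0065,0.0062,0],
    [0.0091,0.0097,0],
    [0.011,0.0128,0],
    [0.0124,0.0155,0],
    [0.0132,0.0175,0],
    [0.0138,0.0188,0],
    [0.0142,0.0202,0],
    [0.0142,0.0202,0],
    [0.0142,0.0202,0]
  ],
  "rot": [
    [0,0,0],
    [0,0,0],
    [0,0,0],
    [0,0,0],
    [0,0,0],
    [0,0,0],
    [0,0,0],
    [0,0,0],
    [0,0,0],
    [0,0,0]
  ]
}}

```text
t: 10.28
eef_pos: [482.9, 220.6, 118.9]
ee_rot: [[-1.0, 0.0, -0.001], [0.0, 1.0, -0.002], [0.001, -0.002, -1.0]]
wrist_force: [-1.9, -2.9, 5.8]
width: 0.23
```

Call:
{"method": "carry_out", "body": {
  "gripper": [0,0,0,0,0],
  "delta_pos": [
    [0.0004,0.0014,0],
    [0.0006,0.0021,0],
    [0.0008,0.0028,0],
    [0.0008,0.0028,0],
    [0.0008,0.0028,0]
  ],
  "rot": [
    [0,0,0],
    [0,0,0],
    [0,0,0],
    [0,0,0],
    [0,0,0]
  ]
}}

```text
t: 10.7
eef_pos: [482.1, 223.3, 118.9]
ee_rot: [[-1.0, 0.0, -0.001], [0.0, 1.0, -0.002], [0.001, -0.002, -1.0]]
wrist_force: [-1.5, -3.4, 5.7]
width: 0.229
```

Call:
{"method": "carry_out", "body": {
  "gripper": [0,0,0,0],
  "delta_pos": [
    [0.0003,0.0014,0],
    [0.0005,0.0022,0],
    [0.0005,0.0022,0],
    [0.0005,0.0022,0]
  ],
  "rot": [
    [0,0,0],
    [0,0,0],
    [0,0,0],
    [0,0,0]
  ]
}}

```text
t: 11.03
eef_pos: [482.1, 223.5, 118.8]
ee_rot: [[-1.0, 0.002, -0.0], [0.002, 1.0, -0.004], [0.0, -0.004, -1.0]]
wrist_force: [-0.7, -5.8, 6.9]
width: 0.228
```

Call:
{"method": "carry_out", "body": {
  "gripper": [0,0,0,0,0,0],
  "delta_pos": [
    [0.0003,0.0014,0],
    [0.0005,0.0028,0],
    [0.0007,0.0042,0],
    [0.0007,0.0042,0],
    [0.0007,0.0042,0],
    [0.0007,0.0042,0]
  ],
  "rot": [
    [0,0,0],
    [0,0,0],
    [0,0,0],
    [0,0,0],
    [0,0,0],
    [0,0,0]
  ]
}}

```text
t: 11.53
eef_pos: [482.0, 223.7, 118.8]
ee_rot: [[-1.0, 0.005, -0.001], [0.005, 1.0, -0.01], [0.001, -0.01, -1.0]]
wrist_force: [-0.3, -11.4, 8.7]
width: 0.229
```

Run:
```python
from h import *
s=r.sense(); print(s["eef_pos"],s["wrist_force"],s["width"],s["wrist_torque"])
c=np.array([523.1,233.2]); p=s["eef_pos"][:2]-c; print(np.hypot(*p),np.degrees(np.arctan2(p[1],p[0])))
P=r.camera_params("wrist"); im=r.camera("wrist")
cv2.imwrite("pics/w2.png",cv2.resize(im[120:420,80:480],(800,600),interpolation=cv2.INTER_CUBIC))
```

```text
[482.01383689 223.74695416 118.82332996] [ -0.25198588 -11.42714351   8.65615453] 0.2288361532226213 [-2.56404143 -0.03531409 -0.04576149]
42.15961188658733 -167.04295976592266
```

View pics/w2.png

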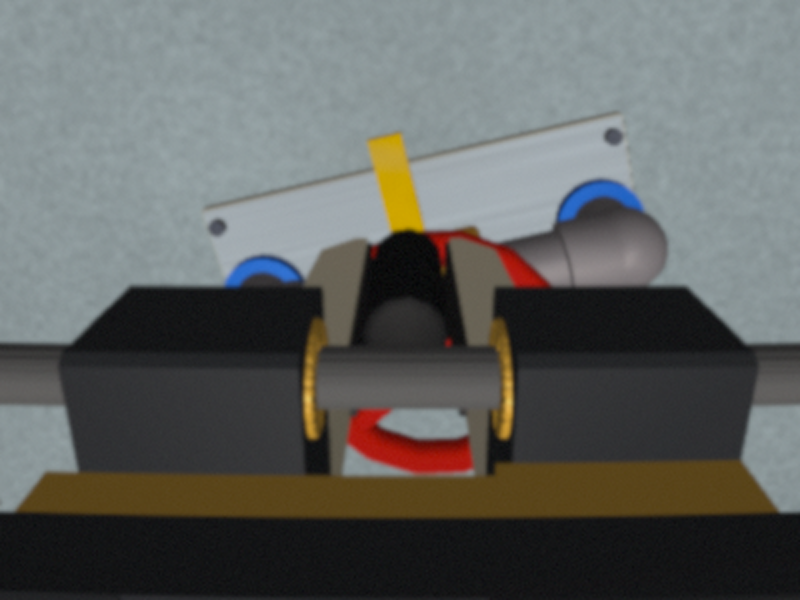

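The wheel is at its closing stop: the handle sits over the yellow tab and y has stalled at about 223.5 while the force builds. TCP at the stop is (482.05,223.45), bearing -166.6°. Next is backing off counter-clockwise.

Run:
```python
from h import *
c=np.array((523.1,233.2))
P=lambda a:c+42*np.array([np.cos(np.radians(a)),np.sin(np.radians(a))])
rows(c,(481.2,229.4),-167+17*np.arange(1,21))
rows(c,P(173),173+17*np.arange(1,21))
```

```text
[[-0.0055, -0.0172, 0], [-0.0133, -0.0269, 0], [-0.0235, -0.0339, 0], [-0.0353, -0.0377, 0], [-0.0477, -0.0378, 0], [-0.0596, -0.0343, 0], [-0.07, -0.0274, 0], [-0.0779, -0.0178, 0], [-0.0827, -0.0064, 0], [-0.0838, 0.006, 0], [-0.0814, 0.0182, 0], [-0.0754, 0.0291, 0], [-0.0666, 0.0378, 0], [-0.0556, 0.0435, 0], [-0.0434, 0.0458, 0], [-0.031, 0.0444, 0], [-0.0196, 0.0394, 0], [-0.0102, 0.0314, 0], [-0.0035, 0.0209, 0], [-0.0002, 0.0089, 0]]
[[-0.0003, -0.0124, 0], [-0.0043, -0.0242, 0], [-0.0115, -0.0343, 0], [-0.0213, -0.0419, 0], [-0.033, -0.0462, 0], [-0.0453, -0.047, 0], [-0.0574, -0.0441, 0], [-0.0681, -0.0378, 0], [-0.0765, -0.0286, 0], [-0.0819, -0.0174, 0], [-0.0837, -0.0051, 0], [-0.0819, 0.0072, 0], [-0.0765, 0.0184, 0], [-0.0681, 0.0275, 0], [-0.0574, 0.0338, 0], [-0.0453, 0.0367, 0], [-0.033, 0.036, 0], [-0.0213, 0.0316, 0], [-0.0115, 0.0241, 0], [-0.0043, 0.0139, 0]]
```

Call:
{"method": "carry_out", "body": {
  "gripper": [0,0,0,0,0,0,0,0,0,0,0,0,0,0,0,0,0,0,0,0],
  "delta_pos": [
    [-0.0055,-0.0172,0],
    [-0.0133,-0.0269,0],
    [-0.0235,-0.0339,0],
    [-0.0353,-0.0377,0],
    [-0.0477,-0.0378,0],
    [-0.0596,-0.0343,0],
    [-0.07,-0.0274,0],
    [-0.0779,-0.0178,0],
    [-0.0827,-0.0064,0],
    [-0.0838,0.006,0],
    [-0.0814,0.0182,0],
    [-0.0754,0.0291,0],
    [-0.0666,0.0378,0],
    [-0.0556,0.0435,0],
    [-0.0434,0.0458,0],
    [-0.031,0.0444,0],
    [-0.0196,0.0394,0],
    [-0.0102,0.0314,0],
    [-0.0035,0.0209,0],
    [-0.0002,0.0089,0]
  ],
  "rot": [
    [0,0,0],
    [0,0,0],
    [0,0,0],
    [0,0,0],
    [0,0,0],
    [0,0,0],
    [0,0,0],
    [0,0,0],
    [0,0,0],
    [0,0,0],
    [0,0,0],
    [0,0,0],
    [0,0,0],
    [0,0,0],
    [0,0,0],
    [0,0,0],
    [0,0,0],
    [0,0,0],
    [0,0,0],
    [0,0,0]
  ]
}}

```text
t: 13.25
eef_pos: [482.3, 243.7, 118.9]
ee_rot: [[-1.0, -0.003, 0.005], [-0.003, 1.0, 0.006], [-0.005, 0.006, -1.0]]
wrist_force: [2.7, 6.5, -1.0]
width: 0.232
```

Call:
{"method": "carry_out", "body": {
  "gripper": [0,0,0,0,0,0,0,0,0,0,0,0,0,0,0,0,0,0,0,0],
  "delta_pos": [
    [-0.0003,-0.0124,0],
    [-0.0043,-0.0242,0],
    [-0.0115,-0.0343,0],
    [-0.0213,-0.0419,0],
    [-0.033,-0.0462,0],
    [-0.0453,-0.047,0],
    [-0.0574,-0.0441,0],
    [-0.0681,-0.0378,0],
    [-0.0765,-0.0286,0],
    [-0.0819,-0.0174,0],
    [-0.0837,-0.0051,0],
    [-0.0819,0.0072,0],
    [-0.0765,0.0184,0],
    [-0.0681,0.0275,0],
    [-0.0574,0.0338,0],
    [-0.0453,0.0367,0],
    [-0.033,0.036,0],
    [-0.0213,0.0316,0],
    [-0.0115,0.0241,0],
    [-0.0115,0.0241,0]
  ],
  "rot": [
    [0,0,0],
    [0,0,0],
    [0,0,0],
    [0,0,0],
    [0,0,0],
    [0,0,0],
    [0,0,0],
    [0,0,0],
    [0,0,0],
    [0,0,0],
    [0,0,0],
    [0,0,0],
    [0,0,0],
    [0,0,0],
    [0,0,0],
    [0,0,0],
    [0,0,0],
    [0,0,0],
    [0,0,0],
    [0,0,0]
  ]
}}

```text
t: 14.92
eef_pos: [493.3, 262.9, 118.9]
ee_rot: [[-1.0, 0.0, 0.002], [0.0, 1.0, -0.0], [-0.002, -0.0, -1.0]]
wrist_force: [2.8, -3.3, 1.7]
width: 0.229
```

Run:
```python
from h import *
c=np.array((523.1,233.2))
P=lambda a:c+42*np.array([np.cos(np.radians(a)),np.sin(np.radians(a))])
p=np.array(r.sense()["eef_pos"][:2])-c; print(np.degrees(np.arctan2(p[1],p[0])),np.hypot(*p))
# command of the last row: bearing 496 = 136
print(P(136),P(173)+[11.5,24.1])
rows(c,P(136),[145,153,160,167,173,178,182,185,187,189,190])
```

```text
135.0232111381922 42.056952733971904
[492.88772839 262.37565156] [492.91306163 262.41851242]
[[0.0042, -0.0051, 0], [0.0072, -0.0101, 0], [0.0093, -0.0148, 0], [0.0107, -0.0197, 0], [0.0115, -0.0241, 0], [0.0118, -0.0277, 0], [0.0118, -0.0306, 0], [0.0116, -0.0328, 0], [0.0115, -0.0343, 0], [0.0113, -0.0357, 0], [0.0111, -0.0365, 0]]
```

Call:
{"method": "carry_out", "body": {
  "gripper": [0,0,0,0,0,0,0,0,0,0,0,0,0],
  "delta_pos": [
    [0.0042,-0.0051,0],
    [0.0072,-0.0101,0],
    [0.0093,-0.0148,0],
    [0.0107,-0.0197,0],
    [0.0115,-0.0241,0],
    [0.0118,-0.0277,0],
    [0.0118,-0.0306,0],
    [0.0116,-0.0328,0],
    [0.0115,-0.0343,0],
    [0.0113,-0.0357,0],
    [0.0111,-0.0365,0],
    [0.0111,-0.0365,0],
    [0.0111,-0.0365,0]
  ],
  "rot": [
    [0,0,0],
    [0,0,0],
    [0,0,0],
    [0,0,0],
    [0,0,0],
    [0,0,0],
    [0,0,0],
    [0,0,0],
    [0,0,0],
    [0,0,0],
    [0,0,0],
    [0,0,0],
    [0,0,0]
  ]
}}

```text
t: 16.0
eef_pos: [481.2, 227.9, 118.9]
ee_rot: [[-1.0, -0.001, -0.0], [-0.001, 1.0, 0.0], [0.0, 0.0, -1.0]]
wrist_force: [2.0, 4.1, 4.2]
width: 0.229
```

Call:
{"method": "carry_out", "body": {
  "gripper": [0,0,0,0,0,0,0],
  "delta_pos": [
    [-0.0002,-0.0015,0],
    [-0.0005,-0.003,0],
    [-0.0008,-0.0042,0],
    [-0.0008,-0.0042,0],
    [-0.0008,-0.0042,0],
    [-0.0008,-0.0042,0],
    [-0.0008,-0.0042,0]
  ],
  "rot": [
    [0,0,0],
    [0,0,0],
    [0,0,0],
    [0,0,0],
    [0,0,0],
    [0,0,0],
    [0,0,0]
  ]
}}

```text
t: 16.58
eef_pos: [482.0, 223.4, 118.9]
ee_rot: [[-1.0, -0.001, -0.0], [-0.001, 1.0, -0.0], [0.0, -0.0, -1.0]]
wrist_force: [1.4, 3.5, 5.4]
width: 0.232
```

Run:
```python
from h import *
c=np.array((523.1,233.2))
s=r.sense(); print(s["eef_pos"],s["wrist_force"],np.round(s["ee_rot"],4).tolist())
p=np.array(s["eef_pos"][:2])-c; print(np.degrees(np.arctan2(p[1],p[0])),np.hypot(*p))
# grasp point, 19 mm behind TCP; stop: TCP (482.05,223.45..223.75) with z-axis (-0.0004,-0.004..-0.01)
print(np.array(s["eef_pos"])-19*np.array(s["ee_rot"])[:,2])
```

```text
[481.99745425 223.35112344 118.85238077] [1.43270793 3.54126944 5.37572381] [[-1.0, -0.0006, -0.0003], [-0.0006, 1.0, -0.0003], [0.0003, -0.0003, -1.0]]
-166.52500730696573 42.266057737573405
[482.00232318 223.35593203 137.85237954]
```

Call:
{"method": "carry_out", "body": {
  "gripper": [0,0,0,0,0,0],
  "delta_pos": [
    [0,0.001,0],
    [0,0.0017,0],
    [0,0.0017,0],
    [0,0.0017,0],
    [0,0.0017,0],
    [0,0.0017,0]
  ],
  "rot": [
    [0,0,0],
    [0,0,0],
    [0,0,0],
    [0,0,0],
    [0,0,0],
    [0,0,0]
  ]
}}

```text
t: 17.08
eef_pos: [482.0, 223.4, 118.8]
ee_rot: [[-1.0, 0.001, -0.001], [0.001, 1.0, -0.002], [0.001, -0.002, -1.0]]
wrist_force: [1.4, 0.8, 6.4]
width: 0.233
```

Run:
```python
from h import *
s=r.sense(); print(s["eef_pos"],s["wrist_force"],np.abs(s["qvel"]).max())
a=r.camera("top"); cv2.imwrite("pics/top2.png",cv2.resize(a,(800,600),interpolation=cv2.INTER_CUBIC))
cv2.imwrite("pics/w3.png",cv2.resize(r.camera("wrist")[120:420,80:480],(800,600)))
```

```text
[482.02827075 223.37399596 118.84798457] [1.40798761 0.75884685 6.44651072] 0.002375626522836637
```

View pics/w3.png

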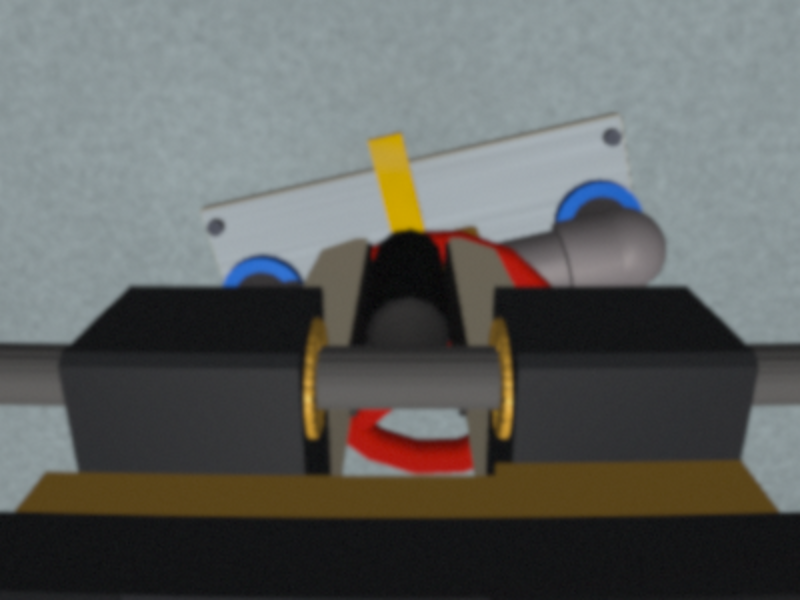

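View pics/top2.png

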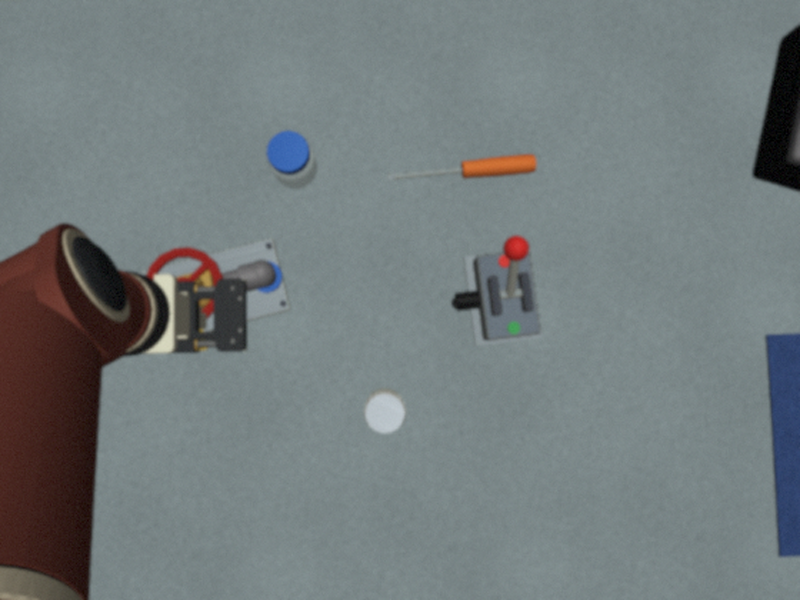

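The wrist view matches the one at the stop: the handle is over the tab, still between the pads. The top view shows the ball at (516,247) by the red mark, and the jar, can and screwdriver at their original pixels. I'm handing in.

```bash
python3 -c "
from rig import r
print(r.hand_in())"
```

```text
the job is handed in; nothing more can be done
None
```

The job is done and handed in; it reported no verdict. The clock read about 17 s of the 72 s allowed.

- **Isolator:** I flipped the lever with the shut fingers. The pictures show the ball leaning over the red mark, within 5 mm of where it should be.
- **Valve:** I turned the wheel clockwise to its stop. The handle stood over the yellow tab and did not move as I pressed on, with the force rising to about 11 N. The tool was then at (482.05, 223.45).
- **Back-off:** I turned it two full turns counter-clockwise and finished at (482.0, 223.4). That is the same bearing as the stop, give or take about 0.7°.
- **At hand-in:** The handle was still gripped, with about 1 N sideways load, about 6 N vertical load and no visible motion.
- **Left alone:** The jar, can and screwdriver are where they were in the first picture.

One early check disagreed: the wheel axis I measured in the pictures was about 3 mm off. I corrected it from the tool's path after the first arc, and the radius then read 42.0 to 42.3 mm at the later checks.

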